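# Roll the big can capacitor into the V-block and seat it on the end stop

## Task

The big blue can capacitor lying on the bench mat must be ready for its test leads: gently roll it by its side across the mat, over the bevelled edge and into the groove of the aluminium V-block, so that it lies down in the groove with its plain end pushed up against the V-block's end stop. Only push it with the fingertips or the outside of the fingers; do not grip it, lift it or stand it up. Leave everything else on the bench where it is.

Things in the scene. Friction and masses are not known exactly. Their poses are not given: they have to be found in the camera images.
- capacitor: The big can capacitor: round blue-sleeved can, diameter 51 mm, length 105 mm, about 0.3 kg, lying on its side on the mat left or right of the V-block. Origin mid-axis, 25.5 mm above what it lies on. x axis along the can from terminal end to plain end, roughly away from the robot, up to 0.2 rad off the V-block's x axis; y, z turn as it rolls. It soon stops when not pushed; touched above axis height it may jam instead of rolling.
- plain_end (a point): Centre of the capacitor's flat, closed, bare-metal plain end (the end that goes against the end stop), at x = +52.5 mm of the capacitor.
- terminal_end (a point): Centre of the capacitor's other end, a flat black disc at x = -52.5 mm of the capacitor. Two flat-topped screw-terminal posts, 13 mm in diameter, their centres 22 mm apart, stand out 3.5 mm from it (to x = -56 mm). Pushed at one end only, the can rolls away rather than turning.
- v_block: Low aluminium V-block, fixed on the mat: 170 mm long (x = -95 to +75 mm), 109 mm wide, underside on the mat at z = 0, y = 0 in the middle of the groove. x runs along the groove, away from the robot, to the end stop; z up. The capacitor lying in the groove has its axis at y = 0, 30.9 mm above the underside (friction holds it along the groove), and its middle at x = +14.5 mm when its plain end touches the stop.
- groove_near_end (a point): Bottom line of the groove at the V-block's open near end, x = -95 mm, y = 0, 1.5 mm above its underside. Section, the same all along: 120 degree V in the middle; lips 9.9 mm above the underside at 14.5 to 18 mm either side of the middle; then bevelled flanks of 14 degrees falling to 0.8 mm high at 54.5 mm from the middle. Both sides alike. On a flank the can rolls back down unless held, and squares itself against two fingers.
- stop_face (a point): Point of the end stop's near face where the seated capacitor's axis meets it: x = 67 mm of the V-block, 30.9 mm above its underside. The stop is an upright steel plate 60 mm wide (y), 50 mm high, 8 mm thick.
- bench_mat: Dark grey bench mat, fixed, 600 mm by 940 mm and 3 mm thick, so the mat's top, on which everything here stands, is 3 mm above the white table; origin at the centre of its underside.
- small_can: Bystander: a smaller blue can capacitor standing upright on its plain end behind the end stop, 35 mm in diameter, 62 mm high plus 3.5 mm terminals; origin at the centre of its foot.
- circuit_board: Bystander: green circuit board with black chips, 90 by 70 mm, 14 mm high, lying on the other side of the V-block from the capacitor; origin at the centre of its underside.
- breadboard: Bystander: white solderless breadboard, 165 by 55 mm (x by y), 9 mm high plus chips; origin at the centre of its underside. It lies at the right, far side.
- heat_sink: Bystander: finned aluminium heat sink 60 by 40 mm, 27 mm high; origin at the centre of its underside. It lies on the near edge of the mat on the right.
- screwdriver: Bystander: dark-handled screwdriver 180 mm long, handle 26 mm thick, lying on the near edge of the mat on the left; origin in its middle, at its underside, x along it to the blade.
- solder_reel: Bystander: reel of solder standing on its flange at the right, 62 mm in diameter, 48 mm high; origin at the centre of its foot.
- multimeter: Bystander: dark multimeter lying on its back at the left, 175 by 85 mm (x by y), 48 mm high; origin at the centre of its underside.
Mind the look-alikes: they are no part of the job. What is shaped like the capacitor but brown is not meant.

How it is judged:
On the way:
1. the capacitor has rolled into the groove of the V-block and lies down in it (y of capacitor in the frame of v_block between -0.003 and 0.003 m and z of capacitor in the frame of v_block between 0.0275 and 0.034 m and x of capacitor in the frame of v_block above -0.085 m and angle between the x axis of capacitor and the x axis of v_block, either way round below 0.06 rad), for 0.2 s.
At the end, for the whole second after the job is handed in: The big capacitor lies at rest down in the groove: its axis within 3 mm of the groove's middle, within 3 mm of the seated height and parallel to the groove within 0.06 rad, its plain end no more than 4 mm from the end stop. The other things are within 20 mm of where they were (all of step 1 and x of plain_end in the frame of v_block above 0.063 m and linear speed of capacitor below 0.01 m/s and distance of each of small_can, circuit_board, breadboard, heat_sink, screwdriver, solder_reel, multimeter from where it was at the start of the episode below 0.02 m); the robot touches nothing.
It fails at once if the capacitor is lifted off what it rolls on (its axis more than 50 mm above the table; rolling over the lip needs 38 mm) (height (world z) of capacitor above 0.05 m).
It fails at once if the capacitor is tipped up on its end (axis more than 17 degrees from level) (angle between capacitor's own x axis and vertical below 1.27 rad or angle between capacitor's own x axis and vertical above 1.87 rad).
It fails at once if the capacitor is gripped or pressed hard (more than 40 N from the fingers) (contact force between the fingers and capacitor above 40 N).
It fails at once if the capacitor is pushed with the arm or the gripper's body instead of the fingers (contact force between the arm and capacitor above 2 N).
It fails at once if another thing on the bench is pushed more than 20 mm from its place (distance of any of small_can, circuit_board, breadboard, heat_sink, screwdriver, solder_reel, multimeter from where it was at the start of the episode above 0.02 m).
It also fails if it takes over 56 s, if anything falls off the work surface, if the arm or the gripper's body presses on something with over 40 N, if the wrist force passes 120 N, or if a joint passes its speed limit or range.

## Robot

A 7-joint arm with a two-finger parallel gripper is mounted at the origin on the work surface. World frame = base frame: x ahead of the robot, y to its left, z up, the work surface at z = 0. Lengths are in m, angles in rad, forces in N, time in s.
With the tool pointing down it reaches from about 0.425 to 0.875 m from the base axis. Payload 4.7 kg.
Tool frame: the origin (TCP) lies on the centre line of the jaws, within the pads' length; the fingertips stand 14 mm ahead of it and the grasp point (between the pads) lies 5 mm behind it; z points along the fingers, y is the direction in which the jaws open and shut (so a half turn about z gives the same grasp; the last joint's range is limited). The gripper opens to 85 mm and grips with 20 to 120 N. Pads are 22 mm wide; open, the fingers measure 114 mm over their backs; the gripper's body (76 mm by 85 mm) begins 54 mm behind the grasp point. The pads swing forward as they close: fully open they stand 13 mm farther back than shut.
Start: joints at [1.309, 0.321, -0.07, 1.45, 0.023, 1.371, -0.057], TCP at [0.177, -0.625, 0.245] pointing down, gripper open.
Joint ranges: [-2.86, 2.86], [-0.3, 2.09], [-1.38, 1.24], [0.06, 2.45], [-1.56, 4.7], [0.09, 2.05], [-2.69, 2.69]. Speed limits (rad/s): [2.57, 2.57, 3.14, 3.14, 3.14, 3.14, 3.14].

## Interface

Orientations are given as a rotation vector (axis times angle).
In Python, from workcell import get_obs, camera, get_calibration, close_job gives the robot as it stands. The module is installed in compiled form; this text tells all that it offers.
- The arm moves only by the tool play_rows, never from a script. Its argument "commands" is a list that holds one entry, the list of rows, each a list of 7 numbers: the turn, a rotation vector about the world's x, y, z in degrees, then the shift along the world's x, y, z in m, then the closure in counts, from 0 (fully open) to 255 (shut). In form: [[[ax, ay, az, dx, dy, dz, claw], ...]]. A call has 1 to 12 rows; each row is the pose to reach, as a shift and turn from the pose commanded when the call began; what a row does not reach only later rows make up. A row lasts 1/12 s, in which the tool goes at most 41.7 mm and 7.16 degrees, less where a joint would pass 70% of its speed; a pose out of reach is approached as far as the arm can. A call with a gripper value outside its range is refused whole. The fingers move at their own pace and stop on an object; "force" is the grip in N (left out, the last holds). Time passes only in rows, so rows that repeat a pose let the fingers close. It gives the time, the measured TCP pose, the force and the opening at its end, in the units of the state.
- get_obs(): the state, without advancing time (a new reading comes with each control period).
- camera(name): name is "side" or "top" or "wrist"; returns the picture (420x560x3 uint8, red, green, blue); there is no depth.
- get_calibration(name): a dict with "camera_matrix" (3x3 intrinsics, pixels), "R" (3x3) and "t" (3): a world point X has camera coordinates R X + t; the wrist camera has in their place "T_tool_cam" (4x4, takes a point from camera to tool coordinates, whose origin is the TCP and whose axes are the flange's). Camera axes: x right, y down, z forward; pixel columns grow to the right and rows downward; lengths in m; the calibration is good to about 2 mm. A picture is of the moment at which its call begins: read the wrist's pose just before it. get_calibration takes no time and is no camera call.
- close_job(): hands the job in, once; it reports no verdict.
The state is a dict: "time": time; "joint_pos": joint angles; "joint_velocities": joint speeds; "joint_efforts": joint torques, N m; "position": TCP position; "ee_rot": TCP orientation; "ft_force": force on the tool from outside, world axes, zero at the start; "moment": the same for the moment, N m; "gripper_width": opening from 0.0 (shut) to 1.0 (fully open).
Only numpy, scipy, OpenCV 4.12 (cv2) and the standard library are available. Lean on these libraries where they do the work, as an engineer would, in place of code of your own. Each camera call takes 0.05 s, during which the arm holds its last target. There are 200 camera calls.

## Working session

There is one attempt and no reset: what is moved stays moved. The work goes in short steps, Python scripts to look and compute and a tool call to move; the robot and the scene stay as the last step left them, time stands still between calls to the robot, and variables do not carry over. Pictures are saved under pics/ and viewed, about 8 in all and at most 12, crops included, and the job is handed in when it is done.

Besides the shell and the picture viewer there is one more tool, called after "Request:" by a JSON object that holds its "method" and its "body". play_rows: Moves the arm, as the interface text tells. Its arguments: {"type":"object","properties":{"commands":{"type":"array","items":{"type":"array","items":{"type":"array","items":{"type":"number"}}}},"force":{"type":"number"}},"required":["commands"]}

```bash
mkdir -p pics; python3 - <<'E'
from workcell import *
import cv2,numpy as np
o=get_obs();print({k:np.round(v,3) for k,v in o.items()})
for n in("top","side"):
    cv2.imwrite(f"pics/{n}0.png",camera(n)[:,:,::-1]);c=get_calibration(n);print(n,c)
print(get_calibration("wrist"))
E
```

```text
{'time': np.float64(0.0), 'joint_pos': array([ 1.309,  0.322, -0.07 ,  1.452,  0.023,  1.371, -0.057]), 'joint_velocities': array([-0.   , -0.   , -0.002,  0.001, -0.001, -0.001,  0.   ]), 'joint_efforts': array([ 0.0000e+00, -4.9358e+01, -3.8200e-01, -3.1434e+01,  1.3000e-02,
        1.1000e-02,  0.0000e+00]), 'position': array([ 0.177, -0.625,  0.244]), 'ee_rot': array([-3.11e+00, -4.32e-01,  1.00e-03]), 'ft_force': array([ 0.412,  0.418, -0.485]), 'moment': array([-0.022, -0.004,  0.017]), 'gripper_width': np.float64(0.999)}
top {'camera_matrix': array([[397.77762478,   0.        , 274.09740338],
       [  0.        , 397.77762478, 214.81995814],
       [  0.        ,   0.        ,   1.        ]]), 'R': array([[ 0.02747908, -0.99962097,  0.00167551],
       [-0.98978446, -0.02744319, -0.1399057 ],
       [ 0.13989865,  0.00218609, -0.99016342]]), 't': array([-0.00859003,  0.54851248,  1.00258242])}
side {'camera_matrix': array([[420.98458524,   0.        , 283.43794055],
       [  0.        , 420.98458524, 209.934843  ],
       [  0.        ,   0.        ,   1.        ]]), 'R': array([[-0.99467804, -0.10276599,  0.00739919],
       [-0.07205871,  0.64253417, -0.76286131],
       [ 0.07364197, -0.75933457, -0.64651981]]), 't': array([0.55125358, 0.0712743 , 1.01047739])}
{'camera_matrix': array([[308.06389015,   0.        , 274.74578716],
       [  0.        , 308.06389015, 208.87147798],
       [  0.        ,   0.        ,   1.        ]]), 'T_tool_cam': array([[ 9.23120501e-04, -9.58325531e-01, -2.85676960e-01,
         7.38427115e-02],
       [ 9.99998961e-01,  1.20087343e-03, -7.97082584e-04,
         8.62261212e-04],
       [ 1.10692646e-03, -2.85675927e-01,  9.58325644e-01,
        -1.26830472e-01],
       [ 0.00000000e+00,  0.00000000e+00,  0.00000000e+00,
         1.00000000e+00]])}
```

View pics/top0.png

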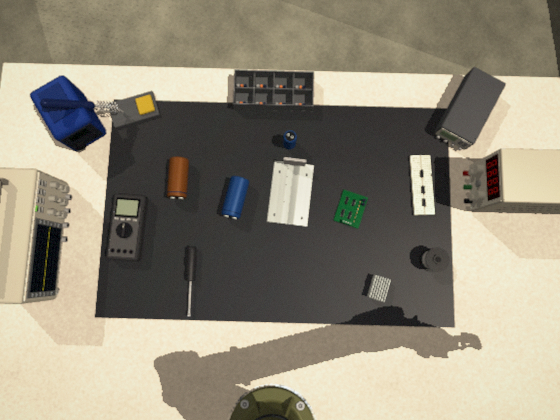

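View pics/side0.png

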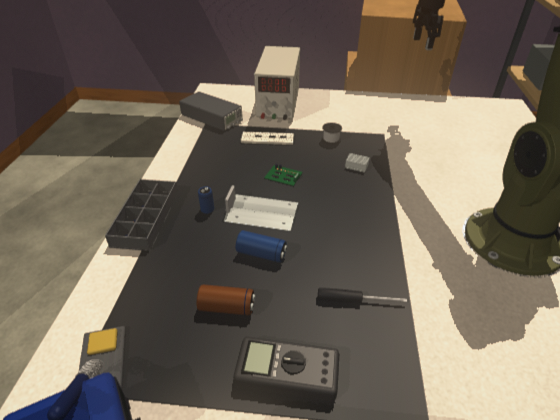

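Candidates: the blue can lying at top (235,198) and the one I choose; brown can (178,178) has the wrong colour; the small upright blue can (289,140) and the blue tool pouch (68,112) don't fit. I'll check in a crop and measure.

```bash
cat > h.py <<'E'
import cv2,numpy as np
from scipy.spatial.transform import Rotation as Rn
from workcell import *
def cam(n,o=None):
    c=get_calibration(n);K=c["camera_matrix"]
    if n=="wrist":
        T=np.eye(4);T[:3,:3]=Rn.from_rotvec(o["ee_rot"]).as_matrix();T[:3,3]=o["position"]
        M=T@c["T_tool_cam"];R=M[:3,:3].T;return K,R,-R@M[:3,3]
    return K,np.array(c["R"]),np.array(c["t"])
def cast(C,px,z):
    K,R,t=C;px=np.atleast_2d(px).astype(float)
    d=(R.T@np.linalg.inv(K)@np.c_[px,np.ones(len(px))].T).T
    o=-R.T@t;return o+d*((z-o[2])/d[:,2])[:,None]
def proj(C,X):
    K,R,t=C;p=(K@(R@np.atleast_2d(X).T+t[:,None])).T;return p[:,:2]/p[:,2:]
def big(m):
    cs,_=cv2.findContours(m.astype(np.uint8),cv2.RETR_EXTERNAL,cv2.CHAIN_APPROX_NONE);return max(cs,key=cv2.contourArea)
E
python3 - <<'E'
from h import *
im=cv2.imread("pics/top0.png");C=cam("top")
roi=im[150:240,215:325];cv2.imwrite("pics/crop0.png",cv2.resize(roi,None,fx=7,fy=6,interpolation=cv2.INTER_CUBIC))
hsv=cv2.cvtColor(im,cv2.COLOR_BGR2HSV)
def show(n,m,z,off):
    m2=np.zeros(m.shape,bool);x0,y0,x1,y1=off;m2[y0:y1,x0:x1]=m[y0:y1,x0:x1]
    c=big(m2);r=cv2.minAreaRect(c);b=cv2.boxPoints(r);W=cast(C,b,z);ctr=cast(C,[r[0]],z)[0]
    print(n,r,np.round(ctr,4));print(np.round(W,4))
show("can",(hsv[:,:,0]>95)&(hsv[:,:,0]<130)&(hsv[:,:,1]>100)&(hsv[:,:,2]>50),.0285,(210,160,262,235))
show("vb",(hsv[:,:,2]>110)&(hsv[:,:,1]<70),.008,(260,164,325,235))
E
```

```text
can ((235.3257293701172, 196.1535186767578), (19.389114379882812, 40.83953094482422), 14.931416511535645) [0.5972 0.1111 0.0285]
[[0.5499 0.1478 0.0285]
 [0.6575 0.1245 0.0285]
 [0.6452 0.0738 0.0285]
 [0.5379 0.0978 0.0285]]
vb ((289.9817199707031, 193.16465759277344), (41.301395416259766, 62.393821716308594), 6.340191841125488) [ 0.6134 -0.0349  0.008 ]
[[ 0.5331  0.0278  0.008 ]
 [ 0.7052  0.0141  0.008 ]
 [ 0.6955 -0.0989  0.008 ]
 [ 0.5238 -0.0827  0.008 ]]
```

View pics/crop0.png

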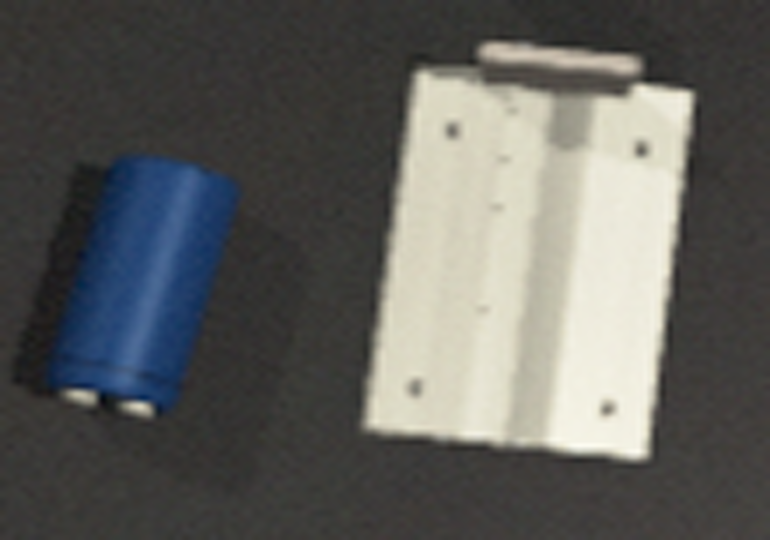

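The crop shows the chosen blue can: terminal posts at its near end, around top (225–238, 217), and plain end facing away. The V-block's end stop is at its far end. The V-block is yawed about −5° and the can about −12.5°. I'll move across to the can's left with the jaw line along its axis.

Request:
{"method": "play_rows", "body": {"commands": [[[0, 0, 70, 0.35, 0.35, 0, 60], [0, 0, 70, 0.35, 0.35, 0, 60], [0, 0, 70, 0.35, 0.35, 0, 60], [0, 0, 70, 0.35, 0.35, 0, 60], [0, 0, 70, 0.35, 0.35, 0, 60], [0, 0, 70, 0.35, 0.35, 0, 60], [0, 0, 70, 0.35, 0.35, 0, 60], [0, 0, 70, 0.35, 0.35, 0, 60], [0, 0, 70, 0.35, 0.35, 0, 60], [0, 0, 70, 0.35, 0.35, 0, 60], [0, 0, 70, 0.35, 0.35, 0, 60], [0, 0, 70, 0.35, 0.35, 0, 60]]], "force": 20}}

```text
time: 1.1
position: [0.5284, -0.2728, 0.2451]
ee_rot: [-2.299, -2.14, -0.001]
ft_force: [1.0, -1.3, 0.4]
gripper_width: 0.764
```

```bash
python3 -c "
from h import *
o=get_obs();print(o['time'],o['position'],o['joint_pos'],o['gripper_width']);R=Rn.from_rotvec(o['ee_rot']).as_matrix();print(R.round(3))"
```

```text
1.1 [ 0.52840952 -0.27277059  0.24512105] [ 0.85678332  0.23932912 -0.49947851  1.58072438  0.1159239   1.35143959
  0.27244672] 0.7643316625289052
[[ 0.072  0.997  0.   ]
 [ 0.997 -0.072  0.001]
 [ 0.001  0.    -1.   ]]
```

Request:
{"method": "play_rows", "body": {"commands": [[[0, 0, 0, 0.08, 0.36, 0, 60], [0, 0, 0, 0.08, 0.36, 0, 60], [0, 0, 0, 0.08, 0.36, 0, 60], [0, 0, 0, 0.08, 0.36, 0, 60], [0, 0, 0, 0.08, 0.36, 0, 60], [0, 0, 0, 0.08, 0.36, 0, 60], [0, 0, 0, 0.08, 0.36, 0, 60], [0, 0, 0, 0.08, 0.36, 0, 60], [0, 0, 0, 0.08, 0.36, 0, 60], [0, 0, 0, 0.08, 0.36, 0, 60], [0, 0, 0, 0.08, 0.36, 0, 60], [0, 0, 0, 0.08, 0.36, 0, 60]]]}}

```text
time: 2.1
position: [0.6068, 0.0839, 0.2447]
ee_rot: [-2.301, -2.139, 0.002]
ft_force: [-0.5, -1.5, 0.5]
gripper_width: 0.767
```

```bash
python3 - <<'E'
from h import *
o=get_obs();im=camera("wrist")[:,:,::-1];cv2.imwrite("pics/w1.png",im);np.save("w1.npy",o,allow_pickle=True)
print(o['time'],o['position'])
E
```

```text
2.1 [0.60678621 0.08388935 0.24472397]
```

View pics/w1.png

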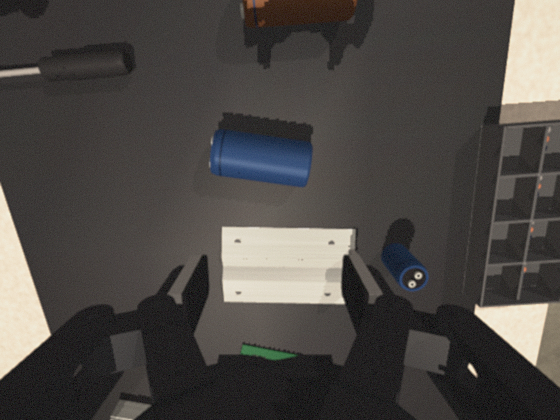

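The view shows the blue can at (261,158), terminals to the left (nearer the robot), with the V-block below it at (222–355, 227–302). The brown can is at the top (300,8), clear of the approach lane. Now I'll measure.

```bash
cat > meas.py <<'E'
from h import *
def can(im,C,z,roi):
    hsv=cv2.cvtColor(im,cv2.COLOR_BGR2HSV);m=(hsv[:,:,0]>95)&(hsv[:,:,0]<130)&(hsv[:,:,1]>90)&(hsv[:,:,2]>30)
    k=np.zeros(m.shape,bool);x0,y0,x1,y1=roi;k[y0:y1,x0:x1]=m[y0:y1,x0:x1]
    r=cv2.minAreaRect(big(k));b=cv2.boxPoints(r);W=cast(C,b,z);c=cast(C,[r[0]],z)[0]
    e=[W[1]-W[0],W[2]-W[1]];e=max(e,key=np.linalg.norm);e=e*np.sign(e[0])
    return c,np.degrees(np.arctan2(e[1],e[0])),np.linalg.norm(e),r
E
python3 - <<'E'
from meas import *
o=np.load("w1.npy",allow_pickle=True).item();C=cam("wrist",o);im=cv2.imread("pics/w1.png")
c,a,L,r=can(im,C,.0285,(190,110,340,205));print("can",c.round(4),a,L,r)
g=cv2.cvtColor(im,cv2.COLOR_BGR2GRAY).astype(float)
# edges: +y flank rows for columns, near end for rows, subpixel by max gradient
def edge(prof): d=np.diff(prof);i=np.argmax(np.abs(d));return i+.5
up=[(x,215+edge(g[215:240,x])) for x in range(230,345,5)]
lo=[(x,290+edge(g[290:315,x])) for x in range(230,320,5)]
ne=[(210+edge(g[y,210:235]),y) for y in range(234,256,3)]
for n,p in(("up",up),("lo",lo),("ne",ne)):
    W=cast(C,np.array(p),.0038);v=cv2.fitLine(W[:,:2].astype(np.float32),cv2.DIST_HUBER,0,.01,.01).ravel();v[:2]*=np.sign(v[0])
    print(n,v.round(4),np.degrees(np.arctan2(v[1],v[0])),W[[0,-1]].round(4).tolist())
E
```

```text
can [0.5939 0.1145 0.0285] -12.06260399961165 0.10938646951199066 ((260.1499938964844, 157.4499969482422), (101.11627960205078, 46.386207580566406), 8.130102157592773)
up [ 0.9956 -0.0934  0.6327  0.02  ] -5.3573494 [[0.5469, 0.0276, 0.0038], [0.6858, 0.015, 0.0038]]
lo [ 0.9949 -0.1007  0.5944 -0.0865] -5.780888 [[0.5345, -0.0807, 0.0038], [0.6503, -0.092, 0.0038]]
ne [0.1212 0.9926 0.5331 0.0038] 83.036156 [[0.5349, 0.0183, 0.0038], [0.5313, -0.0108, 0.0038]]
```

Request:
{"method": "play_rows", "body": {"commands": [[[0, 0, 0, -0.018, 0.084, 0, 60], [0, 0, 0, -0.018, 0.084, 0, 60], [-10, 1, -1.4, -0.018, 0.084, -0.08, 60], [-10, 1, -1.4, -0.018, 0.084, -0.145, 60], [-10, 1, -1.4, -0.018, 0.084, -0.145, 60], [-10, 1, -1.4, -0.018, 0.084, -0.18, 60], [-10, 1, -1.4, -0.018, 0.084, -0.205, 60], [-10, 1, -1.4, -0.018, 0.084, -0.205, 60], [-10, 1, -1.4, -0.018, 0.084, -0.205, 60], [-10, 1, -1.4, -0.018, 0.084, -0.205, 60]]]}}

```text
time: 2.98
position: [0.5907, 0.1678, 0.0426]
ee_rot: [2.238, 2.025, -0.196]
ft_force: [-0.0, -0.6, 0.7]
gripper_width: 0.765
```

```bash
python3 - <<'E'
from h import *
o=get_obs();print(o['time'],o['position'],o['ft_force']);R=Rn.from_rotvec(o['ee_rot']).as_matrix();print(R.round(3))
s=camera("side")[:,:,::-1];cv2.imwrite("pics/s1.png",cv2.resize(s[190:330,180:380],(800,560),interpolation=cv2.INTER_CUBIC))
E
```

```text
2.9833 [0.59068055 0.16783113 0.04261452] [-0.04102197 -0.61389117  0.71706421]
[[ 0.098  0.995 -0.017]
 [ 0.98  -0.1   -0.173]
 [-0.174  0.    -0.985]]
```

View pics/s1.png

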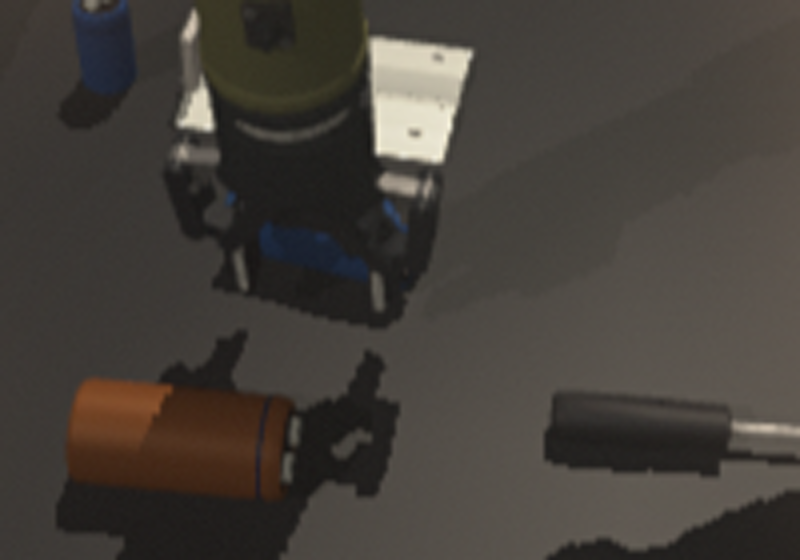

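The fingers stand upright beside the can's left side, clear of the brown can. I'll lower them and feel for the mat.

Request:
{"method": "play_rows", "body": {"commands": [[[0, 0, 0, 0, 0, -0.005, 60], [0, 0, 0, 0, 0, -0.01, 60], [0, 0, 0, 0, 0, -0.012, 60], [0, 0, 0, 0, 0, -0.014, 60], [0, 0, 0, 0, 0, -0.016, 60], [0, 0, 0, 0, 0, -0.018, 60], [0, 0, 0, 0, 0, -0.018, 60]]]}}

```text
time: 3.62
position: [0.5887, 0.1685, 0.0218]
ee_rot: [2.237, 2.028, -0.2]
ft_force: [-0.1, 0.9, 0.1]
gripper_width: 0.772
```

Request:
{"method": "play_rows", "body": {"commands": [[[0, 0, 0, 0, 0, -0.001, 60], [0, 0, 0, 0, 0, -0.002, 60], [0, 0, 0, 0, 0, -0.003, 60], [0, 0, 0, 0, 0, -0.003, 60]]]}}

```text
time: 3.95
position: [0.5889, 0.1685, 0.0191]
ee_rot: [2.237, 2.028, -0.2]
ft_force: [0.0, -0.9, 0.3]
gripper_width: 0.764
```

Request:
{"method": "play_rows", "body": {"commands": [[[0, 0, 0, 0, 0, -0.001, 60], [0, 0, 0, 0, 0, -0.002, 60], [0, 0, 0, 0, 0, -0.003, 60], [0, 0, 0, 0, 0, -0.003, 60]]]}}

```text
time: 4.28
position: [0.5888, 0.1685, 0.0161]
ee_rot: [2.237, 2.028, -0.2]
ft_force: [0.1, -0.3, -1.2]
gripper_width: 0.766
```

Request:
{"method": "play_rows", "body": {"commands": [[[0, 0, 0, 0, 0, -0.001, 60], [0, 0, 0, 0, 0, -0.002, 60], [0, 0, 0, 0, 0, -0.002, 60]]]}}

```text
time: 4.53
position: [0.5889, 0.1685, 0.0141]
ee_rot: [2.237, 2.028, -0.199]
ft_force: [-1.3, 0.0, -0.8]
gripper_width: 0.763
```

No contact even at TCP z 0.014. I'll raise to about 0.021 and start pushing slowly.

Request:
{"method": "play_rows", "body": {"commands": [[[0, 0, 0, 0, 0, 0.007, 60], [0, 0, 0, -0.0005, -0.005, 0.007, 60], [0, 0, 0, -0.001, -0.01, 0.007, 60], [0, 0, 0, -0.0015, -0.015, 0.007, 60], [0, 0, 0, -0.002, -0.02, 0.007, 60], [0, 0, 0, -0.0025, -0.025, 0.007, 60], [0, 0, 0, -0.003, -0.03, 0.007, 60], [0, 0, 0, -0.0035, -0.035, 0.007, 60], [0, 0, 0, -0.004, -0.04, 0.007, 60], [0, 0, 0, -0.0045, -0.045, 0.007, 60], [0, 0, 0, -0.005, -0.05, 0.007, 60], [0, 0, 0, -0.0055, -0.055, 0.007, 60]]]}}

```text
time: 5.53
position: [0.5834, 0.1131, 0.0214]
ee_rot: [2.236, 2.028, -0.199]
ft_force: [1.3, 0.4, 1.1]
gripper_width: 0.766
```

```bash
python3 - <<'E'
from meas import *
o=get_obs();C=cam("wrist",o);im=camera("wrist")[:,:,::-1].copy();cv2.imwrite("pics/w2.png",im);t=camera("top")[:,:,::-1].copy()
print(o['time'],o['position'],o['ft_force'])
for c,n in((can(im,C,.0285,(0,0,560,420)),"w"),(can(t,cam("top"),.0285,(215,165,275,235)),"t")):
    p=c[0];u=p[0]*.9954-p[1]*.0958;v=p[0]*.0958+p[1]*.9954;print(n,"xv,yv",round(u-.625,4),round(v-.0257,4),c[1]+5.5,c[2],c[3])
E
```

```text
5.5333 [0.58344139 0.11306788 0.02136209] [1.28851901 0.41038388 1.11171044]
w xv,yv -0.0537 0.1198 0.12251471509945588 0.07123119246296013 ((274.5, 329.5), (71.0, 161.0), 90.0)
t xv,yv -0.0457 0.099 -4.901473689388926 0.11151067222535033 ((251.13558959960938, 199.80355834960938), (19.945898056030273, 41.3988151550293), 12.804265022277832)
```

View pics/w2.png

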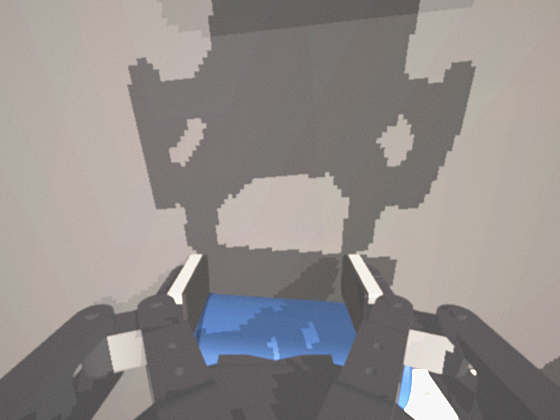

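The can is rolling against the fingertips: y_v is now 99 mm and yaw error is down to −4.9°. I'll keep pushing.

Request:
{"method": "play_rows", "body": {"commands": [[[0, 0, 0, -0.0005, -0.005, 0, 60], [0, 0, 0, -0.001, -0.01, 0, 60], [0, 0, 0, -0.0015, -0.015, 0, 60], [0, 0, 0, -0.002, -0.02, 0, 60], [0, 0, 0, -0.0025, -0.025, 0, 60], [0, 0, 0, -0.003, -0.03, 0, 60], [0, 0, 0, -0.0034, -0.034, 0, 60], [0, 0, 0, -0.0038, -0.038, 0, 60], [0, 0, 0, -0.0042, -0.042, 0, 60], [0, 0, 0, -0.0046, -0.046, 0, 60], [0, 0, 0, -0.005, -0.05, 0.001, 60], [0, 0, 0, -0.0054, -0.054, 0.001, 60]]]}}

```text
time: 6.63
position: [0.5785, 0.0612, 0.0229]
ee_rot: [2.236, 2.03, -0.195]
ft_force: [0.4, 5.3, 3.2]
gripper_width: 0.767
```

```bash
cat > st.py <<'E'
from meas import *
import sys
o=get_obs();t=camera("top")[:,:,::-1].copy();cv2.imwrite(f"pics/t{sys.argv[1]}.png",t)
def vf(p): return [round(float(p[0]*.9954-p[1]*.0958-.625),4),round(float(p[0]*.0958+p[1]*.9954-.0257),4)]
print(o['time'],"tcp",vf(o['position']),o['position'][2],o['ft_force'])
c=can(t,cam("top"),float(sys.argv[2]),(225,155,315,240));print("xv,yv",vf(c[0]),"yaw",c[1]+5.5,c[2],c[3])
E
python3 st.py 3 .033
```

```text
6.6333 tcp [-0.055, 0.0907] 0.02285114552978606 [0.37792729 5.28633533 3.18093578]
xv,yv [-0.0497, 0.054] yaw 1.3584699820838324 0.10868647729676362 ((267.74530029296875, 203.0441436767578), (18.678808212280273, 40.55361557006836), 6.115503787994385)
```

The can is squared on the flank and held by both fingers. Next, over the lip.

Request:
{"method": "play_rows", "body": {"commands": [[[0, 0, 0, -0.0003, -0.003, 0.0005, 60], [0, 0, 0, -0.0006, -0.006, 0.0005, 60], [0, 0, 0, -0.0009, -0.009, 0.001, 60], [0, 0, 0, -0.0012, -0.012, 0.001, 60], [0, 0, 0, -0.0015, -0.015, 0.0015, 60], [0, 0, 0, -0.0018, -0.018, 0.0015, 60], [0, 0, 0, -0.0021, -0.021, 0.002, 60], [0, 0, 0, -0.0024, -0.024, 0.002, 60], [0, 0, 0, -0.0027, -0.027, 0.002, 60], [0, 0, 0, -0.003, -0.03, 0.002, 60], [0, 0, 0, -0.0033, -0.033, 0.002, 60], [0, 0, 0, -0.0033, -0.033, 0.002, 60]]]}}

```text
time: 7.68
position: [0.574, 0.0237, 0.0239]
ee_rot: [2.238, 2.025, -0.205]
ft_force: [0.1, -0.9, 0.1]
gripper_width: 0.765
```

```bash
python3 st.py 4 .037
```

```text
7.6833 tcp [-0.0559, 0.0529] 0.023907944033103767 [ 0.06400108 -0.88866072  0.06314638]
xv,yv [-0.0487, 0.0169] yaw 0.4857769250331643 0.1074423111181518 ((281.7508239746094, 204.1177520751953), (18.22723388671875, 40.251808166503906), 6.709836959838867)
```

Request:
{"method": "play_rows", "body": {"commands": [[[0, 0, 0, -0.0002, -0.002, 0, 60], [0, 0, 0, -0.0004, -0.004, 0, 60], [0, 0, 0, -0.0006, -0.006, 0, 60], [0, 0, 0, -0.0008, -0.008, 0, 60], [0, 0, 0, -0.001, -0.01, 0, 60], [0, 0, 0, -0.001, -0.01, 0, 60], [0, 0, 0, -0.001, -0.01, 0, 60], [0, 0, 0, -0.001, -0.01, 0, 60]]]}}

```text
time: 8.4
position: [0.5738, 0.0166, 0.0244]
ee_rot: [2.236, 2.028, -0.199]
ft_force: [0.1, 1.3, -0.4]
gripper_width: 0.766
```

```bash
python3 st.py 5 .034
```

```text
8.4 tcp [-0.0554, 0.0457] 0.02435877786404144 [ 0.10356411  1.28465529 -0.37542663]
xv,yv [-0.0492, -0.002] yaw 0.34055076291798425 0.10690963627993778 ((288.8361511230469, 205.39248657226562), (18.11039161682129, 39.9597053527832), 6.709836959838867)
```

The can has dropped into the groove at y_v ≈ 0, x_v ≈ −49 mm. I'll back off and rise, then work out the turn for the end push.

Request:
{"method": "play_rows", "body": {"commands": [[[0, 0, 0, 0.001, 0.01, 0, 60], [0, 0, 0, 0.002, 0.025, 0, 60], [0, 0, 0, 0.003, 0.04, 0.01, 60], [0, 0, 0, 0.003, 0.04, 0.05, 60], [0, 0, 0, 0.003, 0.04, 0.09, 60], [0, 0, 0, 0.003, 0.04, 0.13, 255], [0, 0, 0, 0.003, 0.04, 0.13, 255], [0, 0, 0, 0.003, 0.04, 0.13, 255]]]}}

```text
time: 9.12
position: [0.5787, 0.0588, 0.1582]
ee_rot: [2.233, 2.027, -0.19]
ft_force: [0.5, -0.5, -0.3]
gripper_width: 0.351
```

```bash
python3 - <<'E'
from h import *
o=get_obs();R=Rn.from_rotvec(o['ee_rot']);print(o['time'],o['position'],o['joint_pos'].round(2))
a=np.radians(174.5);x=np.array([np.cos(a),np.sin(a),0]);z=np.array([0,0,-1.]);T=np.c_[x,np.cross(z,x),z]
print((Rn.from_matrix(T)*R.inv()).as_rotvec(degrees=True).round(2), "shift",(np.array([.485,-.021,.1])-o['position']).round(4))
E
python3 st.py 6 .034
```

```text
9.1167 [0.57871102 0.05876599 0.15816139] [ 0.32  0.34 -0.68  1.69  0.39  1.28 -0.56]
[ 8.37  7.24 89.79] shift [-0.0937 -0.0798 -0.0582]
9.1167 tcp [-0.0546, 0.0882] 0.15816138880328778 [ 0.5071856  -0.47070339 -0.31234855]
xv,yv [-0.05, -0.002] yaw 1.329697344724038 0.10805127375561444 ((288.7821960449219, 205.67822265625), (18.408187866210938, 40.39850997924805), 5.710593223571777)
```

```bash
python3 - <<'E'
import cv2
a=cv2.imread("pics/t6.png")[140:250,200:340];cv2.imwrite("pics/c6.png",cv2.resize(a,(760,597),interpolation=cv2.INTER_CUBIC))
E
```

```text
(no output)
```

View pics/c6.png

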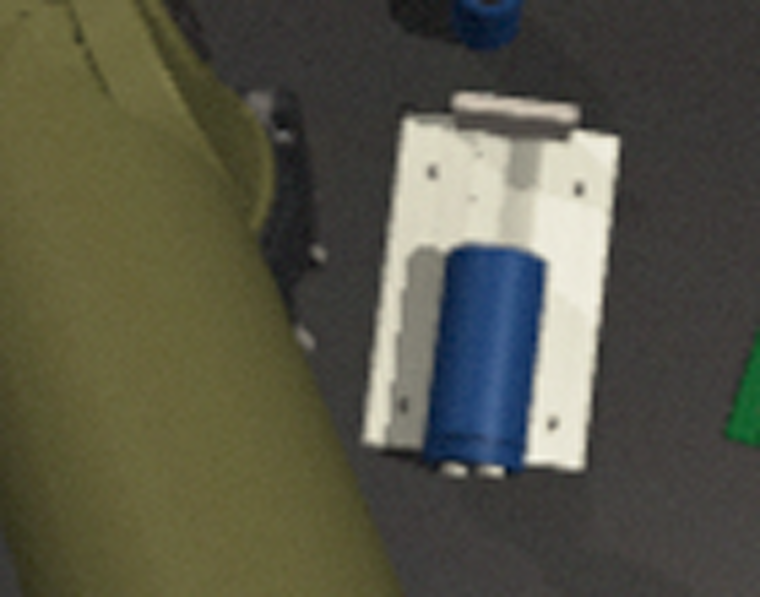

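The can lies in the groove with its posts at the near end (crop (470,470)) and clear groove ahead up to the stop. I'll move behind the terminal end with the fingers shut.

Request:
{"method": "play_rows", "body": {"commands": [[[0.6, 0.5, 6.5, -0.03, 0, 0, 255], [1.2, 1, 13, -0.06, -0.02, 0, 255], [1.8, 1.6, 20, -0.0937, -0.05, 0, 255], [2.5, 2.1, 26.5, -0.0937, -0.0798, 0, 255], [3.1, 2.6, 33, -0.0937, -0.0798, 0, 255], [3.7, 3.2, 40, -0.0937, -0.0798, 0, 255], [4.3, 3.7, 46.5, -0.0937, -0.0798, 0, 255], [4.9, 4.2, 53, -0.0937, -0.0798, 0, 255], [5.5, 4.8, 59.5, -0.0937, -0.0798, 0, 255], [6.1, 5.3, 66, -0.0937, -0.0798, 0, 255], [6.8, 5.8, 72.5, -0.0937, -0.0798, 0, 255], [7.4, 6.4, 79, -0.0937, -0.0798, 0, 255]]]}}

```text
time: 10.17
position: [0.4818, -0.0228, 0.1528]
ee_rot: [0.435, 3.099, -0.036]
ft_force: [0.4, 0.4, 0.7]
gripper_width: 0.003
```

```bash
cat > g.py <<'E'
from h import *
o=get_obs();R=Rn.from_rotvec(o['ee_rot']);print(o['time'],o['position'],o['joint_pos'].round(2),o['gripper_width'])
a=np.radians(174.5);x=np.array([np.cos(a),np.sin(a),0]);z=np.array([0,0,-1.]);T=np.c_[x,np.cross(z,x),z]
print((Rn.from_matrix(T)*R.inv()).as_rotvec(degrees=True).round(2), "shift",(np.array([.485,-.021,.033])-o['position']).round(4))
E
python3 g.py
```

```text
10.1667 [ 0.4817891  -0.0227896   0.15284542] [ 0.67  0.07 -0.71  1.96  0.07  1.13  1.22] 0.002743267394312245
[ 1.34  0.64 10.47] shift [ 0.0032  0.0018 -0.1198]
```

Request:
{"method": "play_rows", "body": {"commands": [[[0.7, 0.3, 5.5, 0.002, 0.002, -0.02, 255], [1.3, 0.6, 10.5, 0.002, 0.002, -0.05, 255], [1.3, 0.6, 10.5, 0.002, 0.002, -0.08, 255], [1.3, 0.6, 10.5, 0.002, 0.002, -0.1, 255], [1.3, 0.6, 10.5, 0.002, 0.002, -0.113, 255], [1.3, 0.6, 10.5, 0.002, 0.002, -0.119, 255], [1.3, 0.6, 10.5, 0.002, 0.002, -0.119, 255], [1.3, 0.6, 10.5, 0.002, 0.002, -0.119, 255]]]}}

```text
time: 10.83
position: [0.4847, -0.0207, 0.0351]
ee_rot: [0.158, 3.134, -0.001]
ft_force: [0.0, -0.1, 0.3]
gripper_width: -0.002
```

```bash
python3 g.py; python3 st.py 7 .034; python3 - <<'E'
from h import *
cv2.imwrite("pics/w7.png",camera("wrist")[:,:,::-1])
E
```

```text
10.8333 [ 0.48474242 -0.02072296  0.03507575] [ 0.63  0.26 -0.7   2.05  0.21  0.9   1.28] -0.001727977370375614
[0.04 0.18 0.28] shift [ 0.0003 -0.0003 -0.0021]
10.8333 tcp [-0.1405, 0.0001] 0.0350757505592494 [ 0.01984994 -0.13950012  0.28054759]
xv,yv [-0.0172, -0.0013] yaw -82.90463209545574 0.04781825437548446 ((290.0, 193.5), (15.0, 18.0), 90.0)
```

View pics/w7.png

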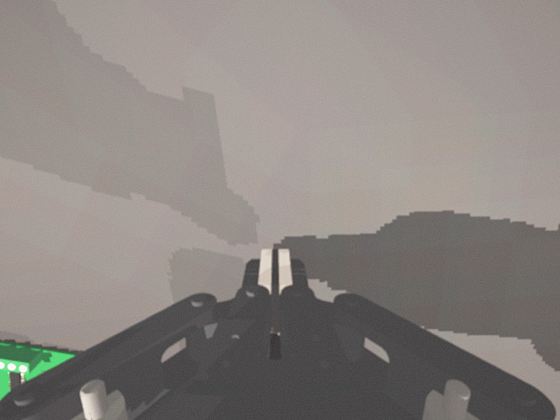

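Request:
{"method": "play_rows", "body": {"commands": [[[0, 0, 0, 0.006, -0.0006, 0, 255], [0, 0, 0, 0.012, -0.0012, 0, 255], [0, 0, 0, 0.017, -0.0016, 0, 255], [0, 0, 0, 0.021, -0.002, 0, 255], [0, 0, 0, 0.025, -0.0024, 0, 255], [0, 0, 0, 0.029, -0.0028, 0, 255], [0, 0, 0, 0.033, -0.0032, 0, 255], [0, 0, 0, 0.038, -0.0036, 0, 255], [0, 0, 0, 0.043, -0.0041, 0, 255], [0, 0, 0, 0.048, -0.0046, 0, 255], [0, 0, 0, 0.053, -0.0051, 0, 255], [0, 0, 0, 0.057, -0.0055, 0, 255]]]}}

```text
time: 11.93
position: [0.5429, -0.0268, 0.0352]
ee_rot: [0.159, 3.133, -0.001]
ft_force: [-2.4, 0.6, -2.0]
gripper_width: -0.0
```

```bash
python3 st.py 8 .034; python3 - <<'E'
from h import *
s=camera("side")[:,:,::-1];cv2.imwrite("pics/s8.png",cv2.resize(s[150:270,190:340],(750,600),interpolation=cv2.INTER_CUBIC))
E
```

```text
11.9333 tcp [-0.082, -0.0003] 0.03521945909537055 [-2.35612971  0.62806018 -2.03061765]Traceback (most recent call last):
  File "st.py", line 6, in <module>
    c=can(t,cam("top"),float(sys.argv[2]),(225,155,315,240));print("xv,yv",vf(c[0]),"yaw",c[1]+5.5,c[2],c[3])
  File "meas.py", line 5, in can
    r=cv2.minAreaRect(big(k));b=cv2.boxPoints(r);W=cast(C,b,z);c=cast(C,[r[0]],z)[0]
                      ~~~^^^
  File "h.py", line 17, in big
    cs,_=cv2.findContours(m.astype(np.uint8),cv2.RETR_EXTERNAL,cv2.CHAIN_APPROX_NONE);return max(cs,key=cv2.contourArea)
                                                                                             ~~~^^^^^^^^^^^^^^^^^^^^^^^^
ValueError: max() iterable argument is empty
```

View pics/s8.png

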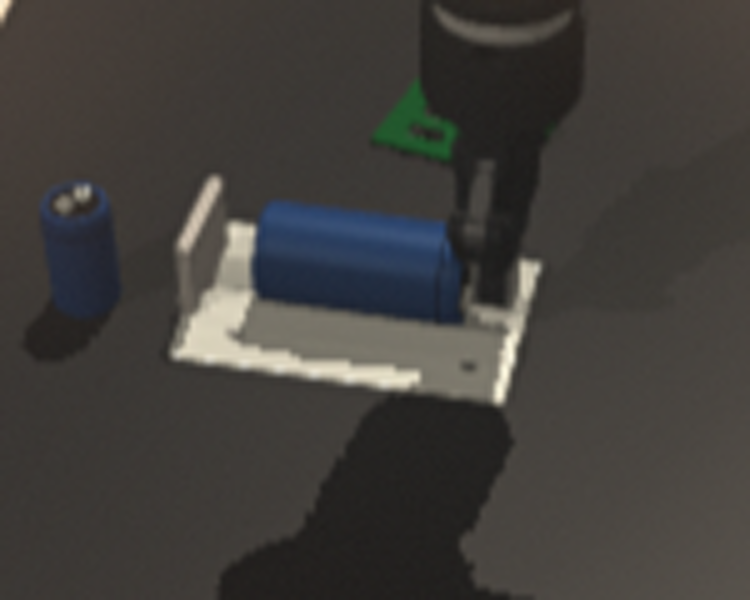

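The can slides along the groove, with the gap to the stop (crop x 215–258) closing. About 30 mm is left by calculation.

Request:
{"method": "play_rows", "body": {"commands": [[[0, 0, 0, 0.004, -0.0004, 0, 255], [0, 0, 0, 0.008, -0.0008, 0, 255], [0, 0, 0, 0.012, -0.0012, 0, 255], [0, 0, 0, 0.015, -0.0014, 0, 255], [0, 0, 0, 0.018, -0.0017, 0, 255], [0, 0, 0, 0.02, -0.0019, 0, 255], [0, 0, 0, 0.022, -0.0021, 0, 255], [0, 0, 0, 0.023, -0.0022, 0, 255], [0, 0, 0, 0.024, -0.0023, 0, 255], [0, 0, 0, 0.024, -0.0023, 0, 255]]]}}

```text
time: 12.87
position: [0.5663, -0.0291, 0.0353]
ee_rot: [0.159, 3.133, -0.002]
ft_force: [-2.8, 0.4, 1.5]
gripper_width: 0.001
```

Request:
{"method": "play_rows", "body": {"commands": [[[0, 0, 0, 0.001, -0.0001, 0, 255], [0, 0, 0, 0.002, -0.0002, 0, 255], [0, 0, 0, 0.002, -0.0002, 0, 255]]]}}

```text
time: 13.12
position: [0.5684, -0.0293, 0.0353]
ee_rot: [0.159, 3.133, -0.002]
ft_force: [-2.8, 0.0, 0.4]
gripper_width: 0.001
```

Request:
{"method": "play_rows", "body": {"commands": [[[0, 0, 0, 0.001, -0.0001, 0, 255], [0, 0, 0, 0.002, -0.0002, 0, 255], [0, 0, 0, 0.002, -0.0002, 0, 255]]]}}

```text
time: 13.37
position: [0.5704, -0.0295, 0.0354]
ee_rot: [0.159, 3.133, -0.002]
ft_force: [-2.7, 0.7, 0.6]
gripper_width: 0.001
```

Request:
{"method": "play_rows", "body": {"commands": [[[0, 0, 0, 0.001, -0.0001, 0, 255], [0, 0, 0, 0.001, -0.0001, 0, 255]]]}}

```text
time: 13.53
position: [0.5713, -0.0296, 0.0354]
ee_rot: [0.159, 3.133, -0.002]
ft_force: [-2.2, 0.4, 0.2]
gripper_width: -0.003
```

Request:
{"method": "play_rows", "body": {"commands": [[[0, 0, 0, 0.001, -0.0001, 0, 255], [0, 0, 0, 0.001, -0.0001, 0, 255]]]}}

```text
time: 13.7
position: [0.5721, -0.0297, 0.0353]
ee_rot: [0.159, 3.133, -0.002]
ft_force: [-3.4, 0.4, 1.2]
gripper_width: -0.004
```

Still at sliding friction, so I'll go on 1 mm at a time until the force rises.

Request:
{"method": "play_rows", "body": {"commands": [[[0, 0, 0, 0.001, -0.0001, 0, 255], [0, 0, 0, 0.001, -0.0001, 0, 255]]]}}

```text
time: 13.87
position: [0.5722, -0.0297, 0.0353]
ee_rot: [0.159, 3.136, -0.002]
ft_force: [-6.0, 0.0, 4.1]
gripper_width: -0.002
```

Request:
{"method": "play_rows", "body": {"commands": [[[0, 0, 0, 0.001, -0.0001, 0, 255], [0, 0, 0, 0.001, -0.0001, 0, 255]]]}}

```text
time: 14.03
position: [0.5722, -0.0297, 0.0352]
ee_rot: [-0.159, -3.137, 0.003]
ft_force: [-8.4, -0.2, 6.8]
gripper_width: -0.003
```

```bash
python3 - <<'E'
from h import *
o=get_obs();print(o['time'],o['position'],o['ft_force'])
s=camera("side")[:,:,::-1];cv2.imwrite("pics/s9.png",cv2.resize(s[170:250,210:310],(750,600),interpolation=cv2.INTER_CUBIC))
E
```

```text
14.0333 [ 0.57215813 -0.02966882  0.0351769 ] [-8.38998556 -0.24232106  6.79559732]
```

View pics/s9.png

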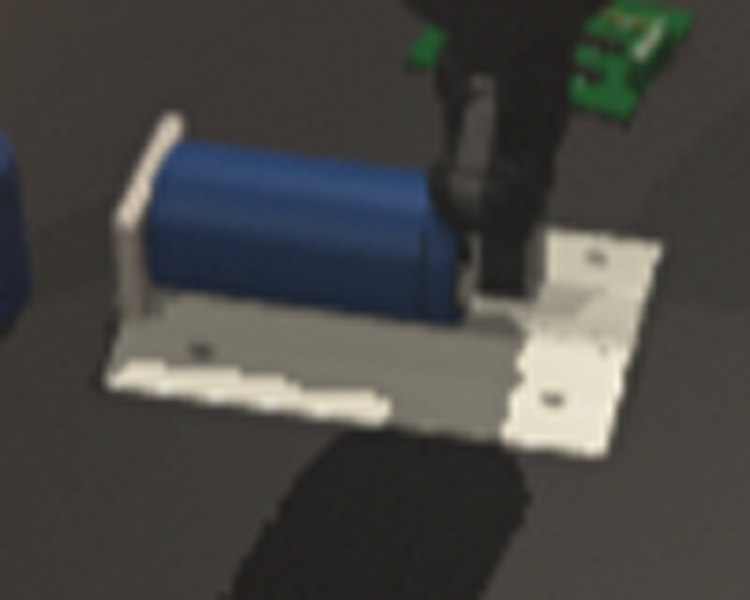

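The plain end meets the stop (crop (160,230)) and the force has risen with no further motion, so the can is seated. I'll back straight off and rise.

Request:
{"method": "play_rows", "body": {"commands": [[[0, 0, 0, -0.002, 0.0002, 0, 255], [0, 0, 0, -0.006, 0.0006, 0, 255], [0, 0, 0, -0.015, 0.0014, 0, 255], [0, 0, 0, -0.03, 0.0029, 0, 255], [0, 0, 0, -0.06, 0.0058, 0, 255], [0, 0, 0, -0.075, 0.0072, 0.01, 255], [0, 0, 0, -0.075, 0.0072, 0.05, 255], [0, 0, 0, -0.075, 0.0072, 0.09, 255], [0, 0, 0, -0.075, -0.05, 0.12, 255], [0, 0, 0, -0.075, -0.09, 0.15, 255], [0, 0, 0, -0.075, -0.13, 0.17, 255], [0, 0, 0, -0.075, -0.17, 0.17, 255]]]}}

```text
time: 15.08
position: [0.5006, -0.1718, 0.2022]
ee_rot: [0.156, 3.127, -0.007]
ft_force: [2.0, 0.8, -0.5]
gripper_width: 0.001
```

Request:
{"method": "play_rows", "body": {"commands": [[[0, 0, 0, 0, -0.04, 0, 255], [0, 0, 0, 0, -0.08, 0, 255], [0, 0, 0, 0, -0.12, 0, 255], [0, 0, 0, 0, -0.16, 0, 255], [0, 0, 0, 0, -0.16, 0, 255], [0, 0, 0, 0, -0.16, 0, 255]]]}}

```text
time: 15.58
position: [0.4979, -0.3341, 0.1979]
ee_rot: [0.168, 3.132, -0.002]
ft_force: [-0.1, 1.1, 0.4]
gripper_width: -0.0
```

```bash
python3 st.py 9 .034; python3 - <<'E'
import cv2,numpy as np
from h import *
C=cam("top");O=np.array([.6246,-.0343]);u=np.array([.9954,-.0958]);v=np.array([.0958,.9954])
pt=lambda x,y,z:proj(C,[*(O+x*u+y*v),z+.003])[0].round(1)
print("stop top near edge px",pt(.067,0,.05),"expected seated can ctr",pt(.0145,0,.0309))
a=cv2.imread("pics/top0.png");b=cv2.imread("pics/t9.png")
cv2.imwrite("pics/c9.png",np.hstack([cv2.resize(i[140:250,235:330],(395,458),interpolation=cv2.INTER_CUBIC) for i in(a,b)]))
E
```

```text
15.5833 tcp [-0.0974, -0.3106] 0.19789296994193153 [-0.09164388  1.11278775  0.42514975]
xv,yv [0.0185, -0.0023] yaw -0.06879778902797451 0.10743340855609922 ((291.9384765625, 180.4923095703125), (18.10906982421875, 39.44304275512695), 7.125016689300537)
stop top near edge px [293.6 160.9] expected seated can ctr [290.9 181.8]
```

View pics/c9.png

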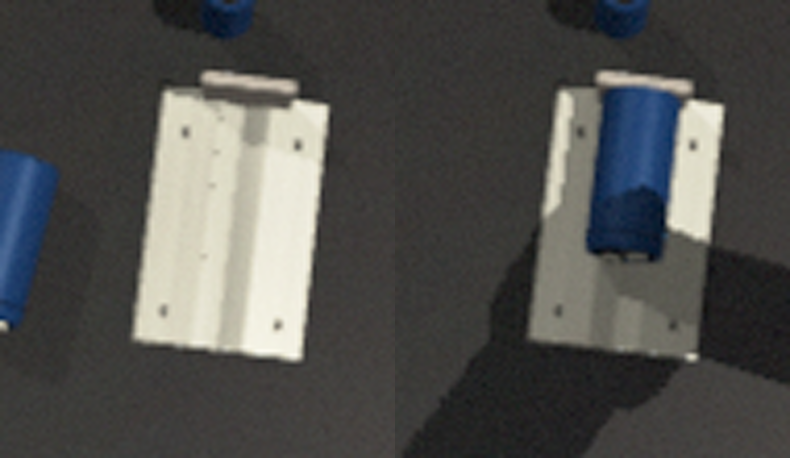

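Before and after: the can lies in the groove against the stop, square to it, and the small can hasn't moved. I'll hand it in.

```bash
python3 -c "
from workcell import *
print(close_job())"
```

```text
the job is handed in; nothing more can be done
None
```

The blue capacitor is lying in the V-block groove with its plain end against the end stop, and I handed the job in at about 15.6 s. I rolled it across the mat and over the bevel with the sides of two fingertips. Then I slid it along the groove with the closed fingers until they met the stop, with force rising from about 3 N to about 8 N and no further motion.

**Last check:** the final top view put the can parallel to the groove within about 0.1° and at x = +18.5 mm, where the seated position is +14.5 mm. A reading past the stop isn't possible, so I take that as measurement error; the force rise and the picture agree that it is touching.

**Sideways reading:** the can measured y = −2.3 mm, inside the 3 mm limit but not by much. It read −2.0 mm as soon as it dropped into the groove, so I think this is a camera or V-block fit offset. I did not confirm that separately.

**Everything else:** the small can beside the stop looks unmoved in the before-and-after crop. I did not measure the other objects' positions, but the fingers never went near them. The robot was clear of everything at hand-in.

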